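Take the battery panel off the bench recorder

ROBOT

A 7-joint arm with a two-finger parallel gripper is mounted at the origin on the work surface. World frame = base frame: x ahead of the robot, y to its left, z up, the work surface at z = 0. Lengths are in mm, angles in rad, forces in N, time in s.
With the tool pointing down it reaches from about 400 to 875 mm from the base axis. Payload 4.4 kg.
Tool frame: the origin (TCP) lies midway between the tips of the shut fingers; the grasp point (between the pads) lies 19 mm behind it; z points along the fingers, y is the line along which they close (so a half turn about z gives the same grasp; the last joint's range is limited). The gripper opens to 85 mm and grips with 20 to 120 N. Pads are 22 mm wide; open, the fingers measure 114 mm over their backs; the gripper's body (76 mm by 85 mm) begins 54 mm behind the grasp point. The pads swing forward as they close: fully open they stand 13 mm farther back than shut.
Start: joints at [-1.188, 0.628, 0.038, 1.517, -0.027, 0.996, -0.02], TCP at [282.004, 585.655, 231.313] pointing down, gripper open.
Joint ranges: [-3.06, 3.06], [-0.37, 2.12], [-1.25, 1.32], [0.18, 2.47], [-1.1, 4.24], [0.23, 1.98], [-2.94, 2.94]. Speed limits (rad/s): [2.57, 2.57, 3.14, 3.14, 3.14, 3.14, 3.14].

INTERFACE

Orientations are given as [roll, pitch, yaw] about the fixed x, y, z axes, in that order (R = Rz(yaw) Ry(pitch) Rx(roll)).
In Python, from cell import ctrl gives the robot as it stands.
- The arm moves only by the shell command python3 -m handwheel 'ROWS'. ROWS is JSON, a list of rows, each a list of 3 entries, a list of its own where there are three numbers: the turn, a rotation vector about the tool's x, y, z in degrees, then the shift along the tool's x, y, z in m, then the closure, from 0 (fully open) to 1 (shut). A call has 1 to 5 rows; each row shifts and turns the commanded pose from where the row before left it, along the tool's axes as they then stand; what a row does not reach is not made up. A row lasts 1/12 s, in which the tool goes at most 41.7 mm and 7.16 degrees, less where a joint would pass 70% of its speed; a pose out of reach is approached as far as the arm can. A call is refused whole if a number of a shift passes 0.0417 or a number of a turn 7.16, either way. A call with a gripper value outside its range is refused whole. The fingers move at their own pace and stop on an object; the grip force is fixed at half the most. Time passes only in rows, so rows that do not move let the fingers close. It gives the time, the measured TCP pose, the force, the opening and the grip force at its end, in the units of the state.
- ctrl.read_state(): the state, without advancing time (a new reading comes with each control period).
- ctrl.get_image(name): name is "scene" or "top"; returns a dict with "pixels" (420x560x3 uint8, red, green, blue), "fx", "fy", "cx", "cy" (pixels), "pose" (4x4, takes a point from camera to world coordinates). Camera axes: x right, y up, looking along -z (the intrinsics and any distortion apply to the point x, -y, -z); pixel columns grow to the right and rows downward; lengths in mm; the calibration is good to about 2 mm. A picture is of the moment at which its call begins. There is no depth.
- ctrl.finish_job(): hands the job in; it is judged then, once.
The state is a dict: "clock": time; "qpos": joint angles; "qd": joint speeds; "tau": joint torques, N m; "eef_pos": TCP position; "tool_rot": TCP orientation; "force": force on the tool from outside, world axes, zero at the start; "torque": the same for the moment, N m; "width": finger opening in mm; "gripper_force": force on a finger pad.
Only numpy, scipy, OpenCV 4.12 (cv2) and the standard library are available. Lean on these libraries where they do the work, as an engineer would, in place of code of your own. Each camera call takes 0.05 s, during which the arm holds its last target. There are 200 camera calls.

TASK

Open the battery compartment of the bench recorder: pinch the panel's snap tab inward against its fixed lug, gently and evenly because it is all brittle plastic, and while it stays pinched tip that end up, draw the tongue out from under its bridge never pressing the panel hard against the recorder, and lift it off. Lay the panel flat, underside down, in the white tray without dropping it, let go of it, and leave the other things on the bench where they are.

Things in the scene. Friction and masses are not known exactly. Their poses are not given: they have to be found in the camera images.
- recorder: Heavy white desktop recorder fixed to the bench, 190 (x) x 230 (y) x 55 mm high, a dark display and keypad on the -y half of its top. Origin: centre of the footprint, at bench level. The panel sits in a recess on the +y half of its top; a grey bridge spans each end of the recess.
- recess (a point): Centre of the recess floor, (0, 45, 50) mm in the recorder's frame, same axes. The seated panel's origin lies here (1 mm play in x, 1.5 mm in y). The recess is 92 x 63 mm, 5 mm deep to the recorder's top; beyond its two ends, under the bridges, the floor is 3 mm lower.
- catch (a point): Inner top edge of the grey catch bridge at the recess's -x end, at (-59, 0, 12) mm from the recess point. The bridge reaches from here to x -74 mm, is 44 mm wide in y, underside 8 mm and top 12 mm above the recess floor. The tab's hook catches under it.
- tongue_bridge (a point): Inner top edge of the grey tongue bridge at the recess's +x end, at (46.5, 0, 9.5) mm from the recess point. It reaches to x +70 mm, is 44 mm wide in y, underside 5.5 mm and top 9.5 mm above the recess floor. Panel or bridge breaks if panel and recorder are forced together with more than 8 N.
- panel: Grey snap-in battery panel, 65 to 115 g: plate 90 (x) x 60 (y) x 5 mm, origin at the centre of its underside, z up. At its +x end a tongue 30 mm wide, 12 mm long, 1 to 4 mm above the underside, lies under the tongue bridge and must be drawn out backwards; at its -x end is the snap tab.
- pivot (a point): Middle of the plate's lower +x edge, (45, 0, 0) mm on the panel. With the tab pinched in, tip the tab end up about this edge by about 0.16 rad, which lifts the hook over the catch bridge (from about 0.1 rad; beyond about 0.3 rad the tongue jams and is levered). Then draw the panel 16 to 18 mm towards its -x along its own tilted plane, and lift.
- lug (a point): Top middle of the panel's fixed upright lug, at (-33, 0, 32) mm on the panel; the lug is 4 mm thick in x (outer face x -31 mm), 24 mm wide in y, and takes the other finger when the tab is pinched. It stays put while the tab gives, so the middle of the pinch shifts 4 mm towards it as the tab goes to its stop.
- tab: Springy upright snap tab at the panel's -x end, 4 mm thick, 24 mm wide, top 32 mm above the underside. At rest it has the panel's frame and its outer face is at x -57 mm. Pressing moves it along the panel's +x up to 8 mm, to a stop. Its hook, reaching x -63.5 mm, 3 to 7 mm above the underside, lets go after 4.5 mm (5.5 mm with play). Spring: 4 N to start, 10.5 N at the stop. Breaks above 25 N.
- pinch (a point): Where to pinch, (-44, 0, 24) mm on the panel, midway between the outer faces of tab and lug at rest. Fingers close along the panel's x on the outer faces: 26 mm apart at rest, 18 mm with the tab at its stop. A grip of about 14 N holds tab and panel firmly. Fingertips must stay above the catch bridge (12 mm above the underside).
- tray: White shallow tray fixed on the bench, 200 (x) x 250 (y) x 20 mm high outside, walls and floor 4 mm thick; origin at the centre of its underside. The spare battery pack lies in it along its +y side, its middle 80 mm from the tray's centre; the rest is free for the panel.
- pack: Blue spare battery pack, 65 x 32 x 18 mm, loose in the tray at its +y side; origin at the centre of its underside.
- vial: Small clear vial with blue cap, 22 mm across, 45 mm high, standing on a corner of the recorder's top away from the panel; origin at its underside.
- mug: White mug, 80 mm across, 90 mm high, beyond the recorder and the tray, between them; origin at its underside.
- tip_box: Blue box with clear lid, 122 x 87 x 72 mm, at the left side of the bench; origin at its underside.
Things that resemble listed ones, but are neither listed nor needed, are in the scene too. There is more than one size of the panel; the job needs the largest.

How it is judged (in metres and radians):
On the way, in this order (a step that is already met when the one before it is completed fails the run):
1. the snap tab is pressed in while the panel is still seated (x of tab in the frame of panel above 0.004 m and distance between panel and recess below 0.006 m), for 0.1 s.
2. the panel is off the recorder ((z of panel in the frame of recess above 0.03 m or horizontal distance between panel and recess above 0.2 m)), for 0.1 s.
At the end, for the whole second after the job is handed in: The panel lies at rest in the tray on the tray's floor (origin within the tray's outline and less than 9 mm above the tray's underside), level within 0.06 rad, underside down (x of panel in the frame of tray between -0.1 and 0.1 m and y of panel in the frame of tray between -0.125 and 0.125 m and z of panel in the frame of tray below 0.009 m and angle between panel's own z axis and vertical below 0.06 rad and linear speed of panel below 0.02 m/s); the robot touches nothing.
It fails at once if the snap tab is pressed with more than 25 N and breaks (contact force between the fingers and tab above 25 N).
It fails at once if the panel is forced against the recorder with more than 8 N (contact force between panel and recorder above 8 N).
It fails at once if the panel is dropped (falls free faster than 0.6 m/s) (linear speed of panel above 0.6 m/s and contact force between the fingers and panel below 0.05 N).
It fails at once if a bystander is moved by more than 30 mm (distance of any of pack, vial, mug, tip_box from where it was at the start of the episode above 0.03 m).
It fails at once if a bystander is knocked over (angle between any of vial, mug's own z axis and vertical above 0.5 rad).
It also fails if it takes over 64 s, if anything falls off the work surface, if the arm or the gripper's body presses on something with over 40 N, if the wrist force passes 120 N, or if a joint passes its speed limit or range.

## Working session

There is one attempt and no reset: what is moved stays moved. The work goes in short steps, Python scripts to look and compute and a shell command to move; the robot and the scene stay as the last step left them, time stands still between calls to the robot, and variables do not carry over. Pictures are saved under pics/ and viewed, at most 10 in all, crops included, and the job is handed in when it is done.

```bash
mkdir -p pics
python3 - <<'E'
from cell import ctrl
import cv2,numpy as np
s=ctrl.read_state();print({k:np.round(v,3).tolist() for k,v in s.items()})
for n in("scene","top"):
    d=ctrl.get_image(n);cv2.imwrite(f"pics/{n}0.png",d["pixels"][:,:,::-1])
    print(n,d["fx"],d["fy"],d["cx"],d["cy"],np.round(d["pose"],3).tolist(),[k for k in d])
E
```

```text
{'clock': 0.0, 'qpos': [-1.188, 0.629, 0.038, 1.518, -0.027, 0.996, -0.02], 'qd': [0.001, -0.002, 0.002, -0.0, -0.0, 0.0, -0.001], 'tau': [0.0, -56.339, 1.226, -19.345, 0.011, 0.011, -0.0], 'eef_pos': [281.738, 585.086, 230.375], 'tool_rot': [-3.14, 0.0, 2.693], 'force': [1.107, -1.264, -0.077], 'torque': [-0.014, -0.001, 0.028], 'gripper_force': 0.0, 'width': 85.1}
scene 504.4825892464618 504.4825892464618 269.9815005497202 204.16417968547088 [[0.784, -0.504, 0.362, 974.026], [0.621, 0.625, -0.473, -448.943], [0.012, 0.596, 0.803, 1036.685], [0.0, 0.0, 0.0, 1.0]] ['pixels', 'fx', 'fy', 'cx', 'cy', 'pose']
top 448.7386817497114 448.7386817497114 277.6938128370448 214.60177053261228 [[0.015, 0.997, -0.079, 434.517], [-1.0, 0.014, -0.009, 106.676], [-0.008, 0.08, 0.997, 1189.155], [0.0, 0.0, 0.0, 1.0]] ['pixels', 'fx', 'fy', 'cx', 'cy', 'pose']
```

View pics/top0.png

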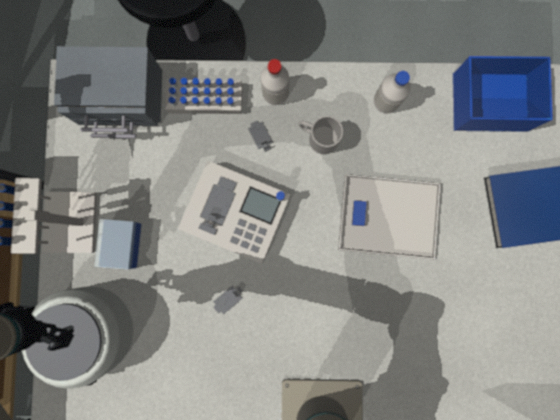

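View pics/scene0.png

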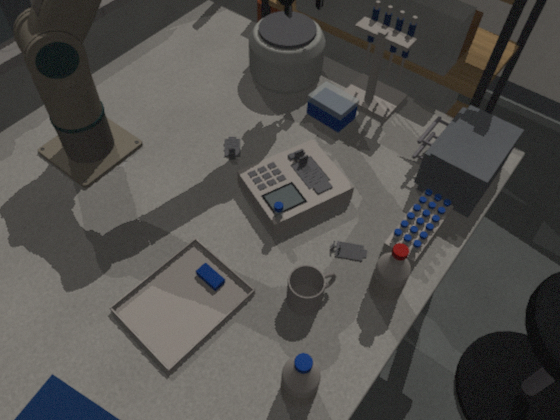

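```bash
cat > h.py <<'E'
import numpy as np
from cell import ctrl
def ray(d,u,v,z):
    P=np.array(d["pose"]);r=P[:3,:3]@np.array([(u-d["cx"])/d["fx"],-(v-d["cy"])/d["fy"],-1]);o=P[:3,3]
    return (o+r*(z-o[2])/r[2])
def proj(d,p):
    P=np.array(d["pose"]);c=P[:3,:3].T@(np.array(p)-P[:3,3])
    return np.array([d["cx"]+d["fx"]*c[0]/-c[2],d["cy"]-d["fy"]*c[1]/-c[2]])
E
python3 - <<'E'
import cv2,numpy as np
a=cv2.imread("pics/top0.png")[155:265,170:310];b=cv2.imread("pics/scene0.png")[130:240,225:365]
cv2.imwrite("pics/c.png",np.hstack([cv2.resize(x,None,fx=2.85,fy=4.0 if 0 else 2.85,interpolation=cv2.INTER_CUBIC) for x in(a,b)]))
E
```

```text
(no output)
```

View pics/c.png

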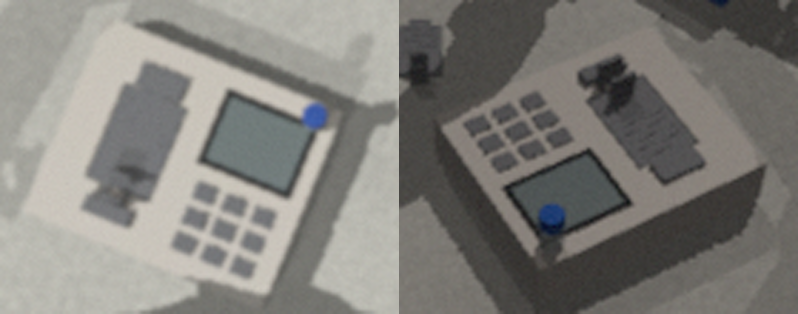

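```bash
cat >> h.py <<'E'
def topt(): return [((208.6,162.7),(95,115)),((289.3,193.6),(95,-115)),((264.7,259.2),(-95,-115)),((178.8,229.4),(-95,115))]
E
python3 - <<'E'
from h import *
from scipy.optimize import least_squares
T=ctrl.get_image("top");S=ctrl.get_image("scene")
sc=[((239.4,173.9),(-95,-115)),((314.8,140.5),(-95,115)),((353.4,187.2),(95,115)),((274.5,224),(95,-115))]
def cr(p,a,b): 
    c,s=np.cos(p[2]),np.sin(p[2]);return np.array([p[0]+c*a-s*b,p[1]+s*a+c*b])
def w(p,a,b,z): return [*cr(p,a,b),z]
for sel in("t","s","ts"):
    L=[(T,o) for o in topt()]*('t' in sel)+[(S,o) for o in sc]*('s' in sel)
    f=lambda p:np.concatenate([proj(d,w(p,*o[1],55))-o[0] for d,o in L])
    r=least_squares(f,[500,180,0]);print(sel,r.x,np.round(r.fun,1))
p=r.x
print("yaw deg",np.degrees(p[2]))
for n,q in dict(recess=(0,45),catch=(-59,45),tb=(70,45)).items(): print(n,cr(p,*q))
for u in [(345,177),(441,180),(437,256),(342,247)]: print("tray",ray(T,*u,20))
print("tray mid",ray(T,391,215,20),"pack",ray(T,359,213,22),"mug",ray(T,327,135,90),'vial',ray(T,280,196,100),'box',ray(T,118,245,72))
for q,z in (((-55,45),82),((-33,45),82),((-59,45),62),((-74,45),62),((70,45),59.5)): print(q,proj(T,w(p,*q,z)),proj(S,w(p,*q,z)))
E
```

```text
t [ 5.32748323e+02  2.25232066e+02 -3.47829913e-01] [-1.7 -2.1  1.6 -1.5 -0.5  3.1  0.6  0.4]
s [ 5.34112535e+02  2.29620837e+02 -3.83062369e-01] [-1.7 -2.4 -0.8 -0.9  1.8  1.   0.6  1.6]
ts [ 5.33610684e+02  2.27151592e+02 -3.63501129e-01] [-1.6 -2.9  1.1 -1.  -2.1  3.2 -0.4 -0.8 -2.7 -1.  -2.6 -0.7  1.1  0.6
  1.   2.5]
yaw deg -20.827080533924924
recess [549.61037798 269.2111898 ]
catch [494.46557175 290.18856681]
tb [615.03641926 244.3227764 ]
tray [629.38176298 -57.67737181  20.        ]
tray [ 624.85904103 -309.09038026   20.        ]
tray [ 426.19067564 -296.01325975   20.        ]
tray [445.75687486 -50.45935242  20.        ]
tray mid [ 530.91195447 -177.80169378   20.        ] pack [534.78483279 -94.12369289  22.        ] mug [722.74404143  -2.74803597  90.        ] vial [567.00973819 112.009488   100.        ] box [441.91741055 513.9239898   72.        ]
(-55, 45) [208.19192089 223.51216697] [298.91701277 152.26099947]
(-33, 45) [211.56991755 215.27360594] [303.6171407  157.83755908]
(-59, 45) [208.87922346 225.46105901] [297.63367777 156.50936741]
(-74, 45) [206.61142974 230.99537384] [294.52635214 152.78921909]
(70, 45) [228.3235144  178.45013688] [325.82630415 191.01155915]
```

```bash
cat > fit.py <<'E'
from h import *
import cv2
from scipy.optimize import least_squares
def w(p,a,b,z):
    c,s=np.cos(p[2]),np.sin(p[2]);return [p[0]+c*a-s*b,p[1]+s*a+c*b,z]
def run(ims,p0,sc=8,verbose=1):
    """fit recess pose by rendering bridges+plate (dark) on white top; free grey levels"""
    polys=[([(-46,-31.5),(46,-31.5),(46,31.5),(-46,31.5)],55),([(-74,-22),(-59,-22),(-59,22),(-74,22)],62),([(-59,-22),(-46,-22),(-46,22),(-59,22)],56),([(46,-22),(70,-22),(70,22),(46,22)],59.5)]
    reg=[(-92,-66),(92,-66),(92,66),(-92,66)]
    def res(p):
        out=[]
        for d in ims:
            g=np.array(d["pixels"]).astype(float).mean(2)
            roi=w0[id(d)]
            x0,y0,x1,y1=roi[0]
            m=np.zeros(((y1-y0)*sc,(x1-x0)*sc),np.float32)
            for P,z in polys:
                q=np.array([(proj(d,w(p,*c,z))-[x0-.5,y0-.5])*sc-.5 for c in P])
                cv2.fillPoly(m,[np.round(q*16).astype(np.int32)],1.0,shift=4)
            m=cv2.GaussianBlur(cv2.resize(m,(x1-x0,y1-y0),interpolation=cv2.INTER_AREA),(0,0),.7)
            M=roi[1];y=np.clip(g[y0:y1,x0:x1],roi[2],roi[3])[M];v=m[M]
            A=np.c_[v,1-v];k=np.linalg.lstsq(A,y,rcond=None)[0]
            out.append((A@k-y)/abs(k[1]-k[0]))
        return np.concatenate(out)
    w0={}
    for d in ims:
        q=np.array([proj(d,w(p0,*c,55)) for c in reg])
        x0,y0=np.floor(q.min(0)).astype(int)-2;x1,y1=np.ceil(q.max(0)).astype(int)+3
        M=np.zeros((y1-y0,x1-x0),np.uint8);cv2.fillPoly(M,[np.round(q-[x0,y0]).astype(np.int32)],1)
        g=np.array(d["pixels"]).astype(float).mean(2)[y0:y1,x0:x1][M>0]
        lo,hi=np.percentile(g,[18,70]);w0[id(d)]=((x0,y0,x1,y1),M>0,lo,hi)
    r=least_squares(res,p0,diff_step=[1e-3,2e-3,.02],x_scale=[5,5,.05],loss="soft_l1",f_scale=.2)
    return r.x,r.cost
E
python3 - <<'E'
from fit import *
T=ctrl.get_image("top");S=ctrl.get_image("scene")
for ims in([T],[S],[T,S]):
    for p0 in([549.6,269.2,-.3635],[553,266,-.34]):
        print(*run(ims,p0))
E
```

```text
[ 5.49106603e+02  2.69978428e+02 -3.68564973e-01] 47.05700826117378
[ 5.49217256e+02  2.69833086e+02 -3.78647089e-01] 67.98438447767087
[ 5.48240265e+02  2.71203585e+02 -3.84479624e-01] 68.01439363938955
[ 5.47701127e+02  2.70945291e+02 -3.87680754e-01] 97.06593956402399
[ 5.48559265e+02  2.70534395e+02 -3.87408496e-01] 116.44972383697025
[ 5.48862619e+02  2.70393119e+02 -3.83655856e-01] 167.59651148287378
```

```bash
H="python3 -m handwheel"
$H '[[[0,0,7.16],[0,0,0],0],[[0,0,7.16],[0,0,0],0],[[0,0,7.16],[0,0,0],0],[[0,0,7.16],[0,0,0],0],[[0,0,7.16],[0,0,0],0]]'
$H '[[[0,0,7.16],[0,0,0],0],[[0,0,7.16],[0,0,0],0],[[0,0,7.16],[0,0,0],0],[[0,0,7.16],[0,0,0],0],[[0,0,7.16],[0,0,0],0]]'
$H '[[[0,0,7.16],[0,0,0],0],[[0,0,7.16],[0,0,0],0],[[0,0,0],[0,0,0],0],[[0,0,0],[0,0,0],0]]'
```

```text
clock: 0.72
eef_pos: [281.9, 585.6, 231.3]
tool_rot: [-3.141, -0.0, 2.062]
force: [0.3, 0.8, 0.6]
width: 85.4
gripper_force: 0.0
clock: 1.13
eef_pos: [281.8, 585.7, 231.3]
tool_rot: [-3.141, 0.0, 1.437]
force: [-0.2, -0.7, 0.2]
width: 85.4
gripper_force: 0.0
clock: 1.47
eef_pos: [281.7, 585.7, 231.1]
tool_rot: [3.141, 0.0, 1.197]
force: [-0.1, 0.1, -0.6]
width: 85.4
gripper_force: 0.0
```

```bash
H="python3 -m handwheel"
$H '[[[0,0,0],[-0.02,0.034,0],0],[[0,0,0],[-0.02,0.034,0],0],[[0,0,0],[-0.02,0.034,0],0.3],[[0,0,0],[-0.02,0.034,0],0.3],[[0,0,0],[-0.02,0.034,0],0.3]]'
$H '[[[0,0,0],[-0.02,0.034,0],0.5],[[0,0,0],[-0.02,0.034,0],0.5],[[0,0,0],[-0.02,0.034,0.02],0.5],[[0,0,0],[-0.02,0.034,0.02],0.5],[[0,0,0],[0,0,0.02],0.5]]'
$H '[[[0,0,0],[-0.009,0.008,0.02],0.5],[[0,0,0],[0,0,0],0.5],[[0,0,0],[0,0,0],0.5],[[0,0,0],[0,0,0],0.5]]'
```

```text
clock: 1.88
eef_pos: [404.0, 428.5, 231.5]
tool_rot: [3.142, -0.0, 1.197]
force: [0.4, 0.1, -0.4]
width: 59.9
gripper_force: 0.0
clock: 2.3
eef_pos: [504.0, 300.1, 174.5]
tool_rot: [3.134, 0.001, 1.185]
force: [1.0, -1.2, 0.6]
width: 42.4
gripper_force: 0.0
clock: 2.63
eef_pos: [501.7, 298.9, 154.6]
tool_rot: [3.141, -0.002, 1.195]
force: [-0.5, 0.6, -0.3]
width: 42.9
gripper_force: 0.0
```

```bash
H="python3 -m handwheel"
$H '[[[0,0,0],[-0.0092,0.0103,0.02],0.5],[[0,0,0],[0,0,0.02],0.5],[[0,0,0],[0,0,0.01],0.5],[[0,0,0],[0,0,0],0.5],[[0,0,0],[0,0,0],0.5]]'
python3 - <<'E'
from h import *
import cv2
o=[]
for n,(x,y) in (("scene",(298,155)),("top",(209,222))):
    d=ctrl.get_image(n);i=d["pixels"][y-40:y+40,x-40:x+40,::-1];o.append(cv2.resize(np.ascontiguousarray(i),None,fx=5,fy=5,interpolation=cv2.INTER_CUBIC))
cv2.imwrite("pics/d.png",np.hstack(o))
E
```

```text
clock: 3.05
eef_pos: [507.4, 286.8, 104.2]
tool_rot: [-3.141, -0.001, 1.195]
force: [-0.1, 0.0, 0.6]
width: 42.9
gripper_force: 0.0
```

View pics/d.png

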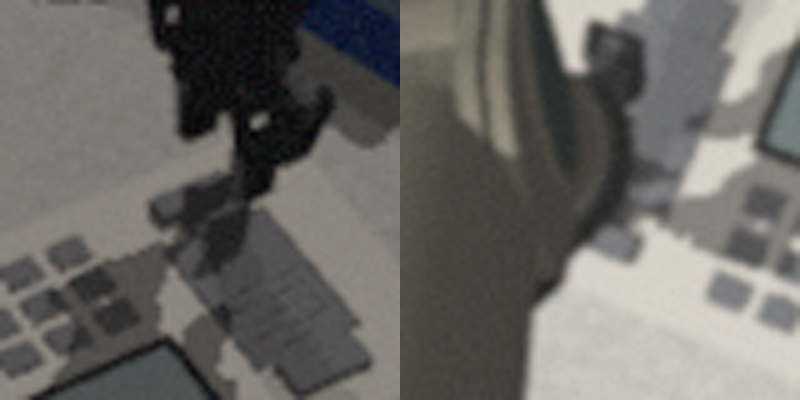

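The scene crop shows the two fingertips (about px 295,141 and 310,153 in the full frame) straddling the tab and lug from above; the top view is mostly hidden by the arm. Descending.

```bash
H="python3 -m handwheel"
$H '[[[0,0,0],[0,0,0.01],0.5],[[0,0,0],[0,0,0.008],0.5],[[0,0,0],[0,0,0],0.5],[[0,0,0],[0,0,0],0.5]]'
$H '[[[0,0,0],[0,0,0.01],0.5],[[0,0,0],[0,0,0.008],0.5],[[0,0,0],[0,0,0],0.5],[[0,0,0],[0,0,0],0.5]]'
$H '[[[0,0,0],[0,0,0],0.58],[[0,0,0],[0,0,0],0.58],[[0,0,0],[0,0,0],0.58],[[0,0,0],[0,0,0],0.58]]'
```

```text
clock: 3.48
eef_pos: [507.0, 285.3, 85.0]
tool_rot: [-3.141, 0.001, 1.193]
force: [0.9, 0.3, 0.2]
width: 42.7
gripper_force: 0.0
clock: 3.82
eef_pos: [507.1, 285.1, 66.8]
tool_rot: [-3.141, 0.001, 1.193]
force: [0.6, 0.3, -0.1]
width: 42.9
gripper_force: 0.0
clock: 4.15
eef_pos: [507.7, 285.6, 67.9]
tool_rot: [3.141, -0.0, 1.193]
force: [-0.3, -0.1, -1.1]
width: 35.5
gripper_force: 0.0
```

```bash
H="python3 -m handwheel"
for i in 1; do
$H '[[[0,0,0],[0,0,0],0.61],[[0,0,0],[0,0,0],0.61],[[0,0,0],[0,0,0],0.61]]'
$H '[[[0,0,0],[0,0,0],0.63],[[0,0,0],[0,0,0],0.63],[[0,0,0],[0,0,0],0.63]]'
$H '[[[0,0,0],[0,0,0],0.645],[[0,0,0],[0,0,0],0.645],[[0,0,0],[0,0,0],0.645]]'
done | grep -v rot
```

```text
clock: 4.4
eef_pos: [507.6, 285.5, 67.7]
force: [0.4, 0.6, 0.3]
width: 33.6
gripper_force: 0.0
clock: 4.65
eef_pos: [507.6, 285.4, 67.6]
force: [0.4, -0.2, 0.1]
width: 31.5
gripper_force: 0.0
clock: 4.9
eef_pos: [507.4, 285.5, 67.6]
force: [-0.1, -0.8, 0.1]
width: 30.1
gripper_force: 0.2
```

```bash
H="python3 -m handwheel"
for i in 1; do
$H '[[[0,0,0],[0,0,0],0.655],[[0,0,0],[0,0,0],0.655],[[0,0,0],[0,0,0],0.655]]'
$H '[[[0,0,0],[0,0,0],0.665],[[0,0,0],[0,0,0],0.665],[[0,0,0],[0,0,0],0.665]]'
$H '[[[0,0,0],[0,0,0],0.675],[[0,0,0],[0,0,0],0.675],[[0,0,0],[0,0,0],0.675]]'
done | grep -v rot
```

```text
clock: 5.15
eef_pos: [507.3, 285.5, 67.6]
force: [-0.7, -0.0, 1.3]
width: 29.7
gripper_force: 0.5
clock: 5.4
eef_pos: [507.4, 285.5, 67.6]
force: [-1.3, -0.5, -0.4]
width: 28.6
gripper_force: 0.6
clock: 5.65
eef_pos: [507.2, 285.6, 67.6]
force: [-2.0, 1.5, 1.9]
width: 27.9
gripper_force: 1.2
```

```bash
H="python3 -m handwheel"
for i in 1; do
$H '[[[0,0,0],[0,-0.0015,0],0.675],[[0,0,0],[0,0,0],0.675],[[0,0,0],[0,0,0],0.675]]'
$H '[[[0,0,0],[0,0,0],0.685],[[0,0,0],[0,0,0],0.685],[[0,0,0],[0,0,0],0.685]]'
$H '[[[0,0,0],[0,0,0],0.69],[[0,0,0],[0,0,0],0.69],[[0,0,0],[0,0,0],0.69]]'
done | grep -v rot
```

```text
clock: 5.9
eef_pos: [506.8, 285.8, 67.7]
force: [-0.0, 0.5, -0.5]
width: 27.7
gripper_force: 0.0
clock: 6.15
eef_pos: [506.4, 285.9, 67.6]
force: [-0.4, 0.1, -0.1]
width: 26.7
gripper_force: 0.0
clock: 6.4
eef_pos: [506.2, 286.0, 67.6]
force: [0.0, 0.1, -0.4]
width: 26.8
gripper_force: 0.0
```

```bash
H="python3 -m handwheel"
for i in 1; do
$H '[[[0,0,0],[0,0,0],0.695],[[0,0,0],[0,0,0],0.695],[[0,0,0],[0,0,0],0.695]]'
$H '[[[0,0,0],[0,0,0],0.70],[[0,0,0],[0,0,0],0.70],[[0,0,0],[0,0,0],0.70]]'
$H '[[[0,0,0],[0,0.0003,0],0.705],[[0,0,0],[0,0,0],0.705],[[0,0,0],[0,0,0],0.705]]'
done | grep -v rot
```

```text
clock: 6.65
eef_pos: [506.3, 286.0, 67.6]
force: [0.5, 0.3, 0.3]
width: 26.2
gripper_force: 0.2
clock: 6.9
eef_pos: [506.3, 286.0, 67.7]
force: [0.3, 0.4, 1.1]
width: 25.6
gripper_force: 4.4
clock: 7.15
eef_pos: [506.6, 285.9, 67.7]
force: [-1.0, -0.8, 0.9]
width: 25.3
gripper_force: 4.7
```

```bash
H="python3 -m handwheel"
for i in 1; do
$H '[[[0,0,0],[0,0.0004,0],0.715],[[0,0,0],[0,0,0],0.715],[[0,0,0],[0,0,0],0.715]]'
$H '[[[0,0,0],[0,0.0004,0],0.725],[[0,0,0],[0,0,0],0.725],[[0,0,0],[0,0,0],0.725]]'
$H '[[[0,0,0],[0,0.0004,0],0.735],[[0,0,0],[0,0,0],0.735],[[0,0,0],[0,0,0],0.735]]'
done | grep -v rot
```

```text
clock: 7.4
eef_pos: [506.9, 285.8, 67.7]
force: [0.7, 0.3, 1.8]
width: 24.5
gripper_force: 5.2
clock: 7.65
eef_pos: [507.3, 285.7, 67.8]
force: [-0.7, 0.7, 3.1]
width: 23.5
gripper_force: 5.8
clock: 7.9
eef_pos: [507.7, 285.5, 67.8]
force: [-0.1, -0.9, 5.2]
width: 23.2
gripper_force: 6.4
```

```bash
H="python3 -m handwheel"
for i in 1; do
$H '[[[0,0,0],[0,0,-0.0004],0.735],[[0,0,0],[0,0,0],0.735],[[0,0,0],[0,0,0],0.735]]'
$H '[[[0,0,0],[0,0.0002,-0.0003],0.74],[[0,0,0],[0,0,0],0.74],[[0,0,0],[0,0,0],0.74]]'
done | grep -v rot
```

```text
clock: 8.15
eef_pos: [507.5, 285.5, 67.9]
force: [-0.5, -0.1, 1.6]
width: 23.2
gripper_force: 6.6
clock: 8.4
eef_pos: [507.3, 285.2, 67.9]
force: [0.1, 0.2, -1.6]
width: 22.4
gripper_force: 6.8
```

```bash
H="python3 -m handwheel"
for i in 1; do
$H '[[[0,0,0],[0,0.0004,-0.0001],0.75],[[0,0,0],[0,0,0],0.75],[[0,0,0],[0,0,0],0.75]]'
$H '[[[0,0,0],[0,0.0004,-0.0002],0.76],[[0,0,0],[0,0,0],0.76],[[0,0,0],[0,0,0],0.76]]'
$H '[[[0,0,0],[0,0.0004,-0.0002],0.77],[[0,0,0],[0,0,0],0.77],[[0,0,0],[0,0,0],0.77]]'
done | grep -v rot
```

```text
clock: 8.65
eef_pos: [508.0, 285.2, 68.3]
force: [-0.5, 0.1, -1.0]
width: 21.6
gripper_force: 7.4
clock: 8.9
eef_pos: [508.5, 285.1, 68.6]
force: [-0.1, 0.5, -0.7]
width: 20.7
gripper_force: 8.1
clock: 9.15
eef_pos: [508.9, 284.9, 68.8]
force: [0.0, 0.4, -1.5]
width: 19.8
gripper_force: 8.7
```

```bash
H="python3 -m handwheel"
for i in 1; do
$H '[[[0,0,0],[0,0.0004,-0.0001],0.78],[[0,0,0],[0,0,0],0.78],[[0,0,0],[0,0,0],0.78]]'
$H '[[[0,0,0],[0,0.0003,-0.0001],0.788],[[0,0,0],[0,0,0],0.788],[[0,0,0],[0,0,0],0.788]]'
$H '[[[0,0,0],[0,0.0002,-0.0001],0.793],[[0,0,0],[0,0,0],0.793],[[0,0,0],[0,0,0],0.793]]'
done | grep -v rot
```

```text
clock: 9.4
eef_pos: [509.3, 284.8, 68.9]
force: [0.2, -0.3, -0.1]
width: 18.9
gripper_force: 9.4
clock: 9.65
eef_pos: [509.6, 284.7, 69.0]
force: [0.3, -0.1, -0.0]
width: 18.4
gripper_force: 9.9
clock: 9.9
eef_pos: [509.7, 284.6, 69.1]
force: [1.0, 0.0, -0.9]
width: 18.0
gripper_force: 10.2
```

```bash
H="python3 -m handwheel"
for i in 1; do
$H '[[[0,0,0],[0,0,0],0.795],[[0,0,0],[0,0,0],0.795],[[0,0,0],[0,0,0],0.795]]'
$H '[[[0,0,0],[0,0,0],0.797],[[0,0,0],[0,0,0],0.797],[[0,0,0],[0,0,0],0.797]]'
done | grep -v rot
```

```text
clock: 10.15
eef_pos: [509.7, 284.6, 69.1]
force: [0.5, 1.0, -1.0]
width: 17.7
gripper_force: 10.4
clock: 10.4
eef_pos: [509.7, 284.6, 69.1]
force: [-0.4, -0.1, -1.4]
width: 17.7
gripper_force: 12.3
```

```bash
H="python3 -m handwheel"
$H '[[[0,0,0],[0,0,0],0.7985],[[0,0,0],[0,0,0],0.7985],[[0,0,0],[0,0,0],0.7985]]'; $H '[[[0,0,0],[0,0,0],0.8],[[0,0,0],[0,0,0],0.8],[[0,0,0],[0,0,0],0.8]]'
```

```text
clock: 10.65
eef_pos: [509.7, 284.6, 69.1]
tool_rot: [-3.142, 0.0, 1.193]
force: [0.5, 0.3, -0.6]
width: 17.5
gripper_force: 14.5
clock: 10.9
eef_pos: [509.7, 284.6, 69.1]
tool_rot: [-3.142, -0.0, 1.193]
force: [0.4, -0.3, -0.2]
width: 17.1
gripper_force: 16.7
```

```bash
H="python3 -m handwheel"
$H '[[[0,0,0],[0,-0.0003,-0.0003],0.8],[[0,0,0],[0,0,0],0.8]]'
$H '[[[0.76,0,0],[0,0.0002,-0.0012],0.8],[[0.76,0,0],[0,0.0002,-0.0011],0.8],[[0,0,0],[0,0,0],0.8],[[0,0,0],[0,0,0],0.8]]'
```

```text
clock: 11.07
eef_pos: [509.5, 284.7, 69.4]
tool_rot: [3.142, 0.0, 1.193]
force: [0.3, -0.1, -0.8]
width: 17.5
gripper_force: 17.2
clock: 11.4
eef_pos: [510.3, 284.3, 71.8]
tool_rot: [-3.115, -0.0, 1.192]
force: [1.2, 0.8, -1.0]
width: 17.6
gripper_force: 17.3
```

```bash
H="python3 -m handwheel"
for i in 1; do
$H '[[[0.76,0,0],[0,0.0002,-0.0012],0.8],[[0.76,0,0],[0,0.0002,-0.0011],0.8],[[0,0,0],[0,0,0],0.8],[[0,0,0],[0,0,0],0.8]]'
$H '[[[0.76,0,0],[0,0.0002,-0.0012],0.8],[[0.76,0,0],[0,0.0002,-0.0011],0.8],[[0,0,0],[0,0,0],0.8],[[0,0,0],[0,0,0],0.8]]'
done
```

```text
clock: 11.73
eef_pos: [510.8, 284.1, 74.0]
tool_rot: [-3.089, -0.0, 1.192]
force: [0.9, -0.3, -1.9]
width: 17.6
gripper_force: 17.3
clock: 12.07
eef_pos: [511.3, 283.9, 76.3]
tool_rot: [-3.062, -0.0, 1.193]
force: [0.2, -1.0, -1.4]
width: 17.6
gripper_force: 17.4
```

Clean so far (weight is coming onto the tool). Three more steps.

```bash
H="python3 -m handwheel"
for i in 1; do
$H '[[[0.76,0,0],[0,0.0002,-0.0012],0.8],[[0.76,0,0],[0,0.0002,-0.0011],0.8],[[0,0,0],[0,0,0],0.8],[[0,0,0],[0,0,0],0.8]]'
$H '[[[0.76,0,0],[0,0.0002,-0.0012],0.8],[[0.76,0,0],[0,0.0002,-0.0011],0.8],[[0,0,0],[0,0,0],0.8],[[0,0,0],[0,0,0],0.8]]'
$H '[[[0.76,0,0],[0,0.0002,-0.0012],0.8],[[0.76,0,0],[0,0.0002,-0.0011],0.8],[[0,0,0],[0,0,0],0.8],[[0,0,0],[0,0,0],0.8]]'
done
```

```text
clock: 12.4
eef_pos: [511.8, 283.7, 78.5]
tool_rot: [-3.036, -0.0, 1.193]
force: [0.5, -0.5, -2.0]
width: 17.3
gripper_force: 17.4
clock: 12.73
eef_pos: [512.4, 283.5, 80.7]
tool_rot: [-3.009, -0.0, 1.193]
force: [1.3, 0.1, -2.5]
width: 17.5
gripper_force: 17.4
clock: 13.07
eef_pos: [513.0, 283.2, 82.9]
tool_rot: [-2.983, -0.0, 1.193]
force: [0.5, 0.2, -1.8]
width: 17.7
gripper_force: 17.4
```

```bash
H="python3 -m handwheel"
for i in 1; do
$H '[[[0,0,0],[0,-0.001,0],0.8],[[0,0,0],[0,-0.001,0],0.8],[[0,0,0],[0,0,0],0.8]]'
$H '[[[0,0,0],[0,-0.0015,0],0.8],[[0,0,0],[0,-0.0015,0],0.8],[[0,0,0],[0,0,0],0.8]]'
done
```

```text
clock: 13.32
eef_pos: [510.4, 284.3, 83.3]
tool_rot: [-2.982, 0.0, 1.193]
force: [0.1, 0.4, -1.6]
width: 17.7
gripper_force: 17.1
clock: 13.57
eef_pos: [507.5, 285.6, 83.9]
tool_rot: [-2.982, 0.0, 1.194]
force: [-0.3, -0.2, -2.6]
width: 17.3
gripper_force: 17.1
```

```bash
H="python3 -m handwheel"
for i in 1; do
$H '[[[0,0,0],[0,-0.002,0],0.8],[[0,0,0],[0,-0.002,0],0.8],[[0,0,0],[0,0,0],0.8]]'
$H '[[[0,0,0],[0,-0.002,0],0.8],[[0,0,0],[0,-0.002,0],0.8],[[0,0,0],[0,0,0],0.8]]'
$H '[[[0,0,0],[0,-0.0022,0],0.8],[[0,0,0],[0,-0.0022,0],0.8],[[0,0,0],[0,0,0],0.8],[[0,0,0],[0,0,0],0.8]]'
done
```

```text
clock: 13.82
eef_pos: [503.7, 287.1, 84.5]
tool_rot: [-2.982, 0.0, 1.194]
force: [-1.0, -0.0, -1.2]
width: 17.4
gripper_force: 17.1
clock: 14.07
eef_pos: [500.1, 288.6, 85.2]
tool_rot: [-2.982, -0.0, 1.194]
force: [-0.4, -0.5, 0.1]
width: 17.5
gripper_force: 16.6
clock: 14.4
eef_pos: [496.5, 289.9, 85.8]
tool_rot: [-2.982, -0.0, 1.193]
force: [-0.6, 0.1, -0.6]
width: 17.4
gripper_force: 16.6
```

```bash
H="python3 -m handwheel"
for i in 1; do
$H '[[[0,0,0],[0,-0.0003,-0.0015],0.8],[[0,0,0],[0,-0.0003,-0.0015],0.8],[[0,0,0],[0,0,0],0.8]]'
$H '[[[0,0,0],[0,-0.0005,-0.003],0.8],[[0,0,0],[0,-0.0005,-0.003],0.8],[[0,0,0],[0,0,0],0.8]]'
done
```

```text
clock: 14.65
eef_pos: [496.8, 289.9, 89.2]
tool_rot: [-2.983, -0.0, 1.193]
force: [0.7, 0.8, 0.1]
width: 17.1
gripper_force: 16.6
clock: 14.9
eef_pos: [496.9, 290.0, 95.6]
tool_rot: [-2.983, -0.001, 1.193]
force: [-0.1, 0.5, -1.4]
width: 17.4
gripper_force: 16.6
```

```bash
H="python3 -m handwheel"
$H '[[[0,0,0],[0,-0.0008,-0.005],0.8],[[0,0,0],[0,-0.0016,-0.01],0.8],[[0,0,0],[0,-0.0025,-0.015],0.8],[[0,0,0],[0,-0.0025,-0.015],0.8],[[0,0,0],[0,-0.0025,-0.015],0.8]]'
$H '[[[-1.5,0,0],[0,-0.0025,-0.015],0.8],[[-2.5,0,0],[0,-0.0025,-0.015],0.8],[[-2.5,0,0],[0,0,-0.01],0.8],[[-2.62,0,0],[0,0,-0.005],0.8],[[0,0,0],[0,0,0],0.8]]'
python3 - <<'E'
from h import *
import cv2
d=ctrl.get_image("scene");i=d["pixels"][20:260,160:400,::-1];cv2.imwrite("pics/e.png",cv2.resize(np.ascontiguousarray(i),None,fx=2.4,fy=2.4,interpolation=cv2.INTER_CUBIC))
E
```

```text
clock: 15.32
eef_pos: [496.3, 289.9, 157.1]
tool_rot: [-2.983, -0.0, 1.193]
force: [-0.2, -0.7, -0.8]
width: 17.0
gripper_force: 16.6
clock: 15.73
eef_pos: [495.6, 291.6, 203.2]
tool_rot: [3.14, -0.003, 1.196]
force: [0.1, 0.7, -1.1]
width: 17.3
gripper_force: 16.7
```

View pics/e.png

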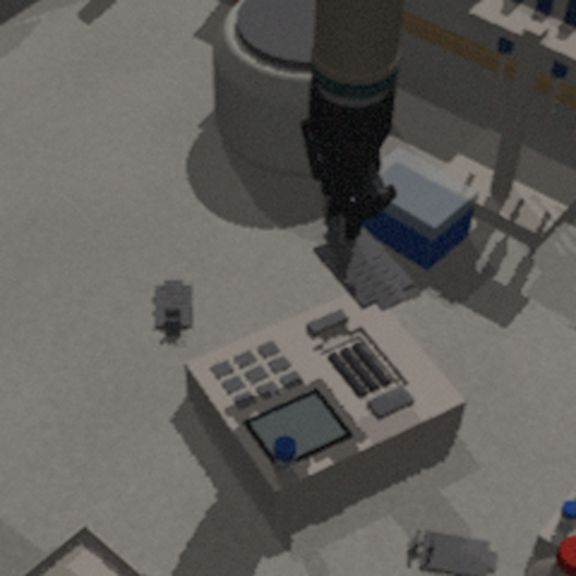

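The picture shows the panel held clear of the recorder (crop 365,270), the empty recess with cells visible (crop 365,365), everything else in place. Carrying it to the tray.

```bash
H="python3 -m handwheel"
for i in 1; do
$H '[[[0,0,0],[-0.006,0.002,0],0.8],[[0,0,0],[-0.012,0.005,0],0.8],[[0,0,0],[-0.018,0.007,0],0.8],[[0,0,0],[-0.024,0.009,0],0.8],[[0,0,0],[-0.028,0.011,0],0.8]]'
$H '[[[0,0,0],[-0.028,0.011,0],0.8],[[0,0,0],[-0.028,0.011,0],0.8],[[0,0,0],[-0.028,0.011,0],0.8],[[0,0,0],[-0.028,0.011,0],0.8],[[0,0,0],[-0.028,0.011,0],0.8]]'
$H '[[[0,0,0],[-0.028,0.011,0],0.8],[[0,0,0],[-0.028,0.011,0],0.8],[[0,0,0],[-0.028,0.011,0],0.8],[[0,0,0],[-0.028,0.011,0],0.8],[[0,0,0],[-0.028,0.011,0],0.8]]'
$H '[[[0,0,0],[-0.028,0.011,0],0.8],[[0,0,0],[-0.022,0.009,0],0.8],[[0,0,0],[-0.014,0.005,0],0.8],[[0,0,0],[-0.006,0.002,0],0.8],[[0,0,0],[0,0,0],0.8]]'
done
```

```text
clock: 16.2
eef_pos: [495.8, 193.5, 200.4]
tool_rot: [-3.141, 0.001, 1.193]
force: [1.0, 0.3, -0.8]
width: 17.6
gripper_force: 16.7
clock: 16.62
eef_pos: [494.6, 41.3, 200.7]
tool_rot: [-3.14, 0.001, 1.19]
force: [0.5, -0.0, -1.5]
width: 17.3
gripper_force: 16.7
clock: 17.03
eef_pos: [493.5, -109.0, 200.6]
tool_rot: [-3.14, 0.001, 1.19]
force: [0.0, -0.4, -0.9]
width: 17.4
gripper_force: 16.7
clock: 17.45
eef_pos: [492.7, -183.6, 200.7]
tool_rot: [-3.141, 0.001, 1.188]
force: [-0.1, -0.2, -0.8]
width: 17.3
gripper_force: 16.7
```

```bash
H="python3 -m handwheel"
$H '[[[0,0,0],[-0.005,0.002,0.015],0.8],[[0,0,0],[-0.005,0.002,0.03],0.8],[[0,0,0],[-0.005,0.002,0.03],0.8],[[0,0,0],[0,0,0.03],0.8],[[0,0,0],[0,0,0.02],0.8]]'
$H '[[[0,0,0],[0,0,0.012],0.8],[[0,0,0],[0,0,0.007],0.8],[[0,0,0],[0,0,0],0.8]]'
python3 - <<'E'
from h import *
import cv2
d=ctrl.get_image("scene");i=d["pixels"][220:390,90:300,::-1];a=cv2.resize(np.ascontiguousarray(i),None,fx=2.5,fy=2.5,interpolation=cv2.INTER_CUBIC)
d=ctrl.get_image("top");i=d["pixels"][150:300,330:450,::-1];b=cv2.resize(np.ascontiguousarray(i),None,fx=2,fy=2,interpolation=cv2.INTER_CUBIC)
c=np.zeros((425,765,3),np.uint8);c[:,:525]=a;c[:300,525:]=b;cv2.imwrite("pics/f.png",c)
E
```

```text
clock: 17.87
eef_pos: [492.8, -194.9, 73.5]
tool_rot: [-3.138, -0.001, 1.194]
force: [-0.5, 0.1, -0.2]
width: 17.2
gripper_force: 16.7
clock: 18.12
eef_pos: [493.2, -195.2, 55.6]
tool_rot: [-3.138, -0.001, 1.194]
force: [-0.8, -0.5, -0.7]
width: 17.6
gripper_force: 16.7
```

View pics/f.png

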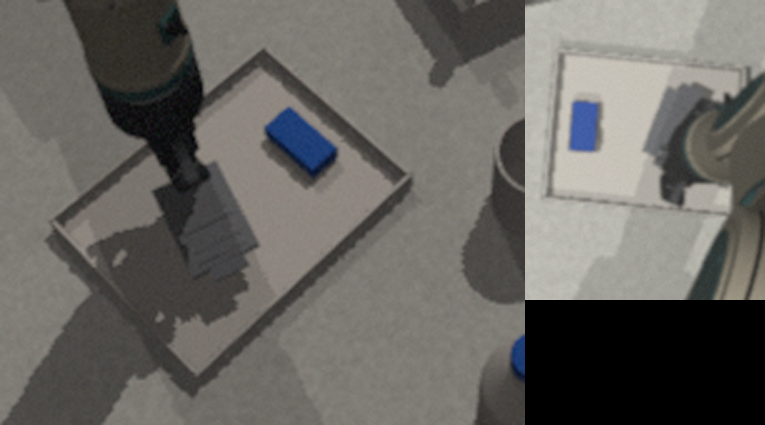

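The panel is over the free part of the tray, clear of walls and pack, and looks level. Lowering.

```bash
H="python3 -m handwheel"
for i in 1; do
$H '[[[0,0,0],[0,0,0.008],0.8],[[0,0,0],[0,0,0.008],0.8],[[0,0,0],[0,0,0.008],0.8],[[0,0,0],[0,0,0.004],0.8],[[0,0,0],[0,0,0],0.8]]'
$H '[[[0,0,0],[0,0,0.001],0.8],[[0,0,0],[0,0,0.001],0.8],[[0,0,0],[0,0,0],0.8]]'
$H '[[[0,0,0],[0,0,0.0005],0.8],[[0,0,0],[0,0,0.0005],0.8],[[0,0,0],[0,0,0],0.8]]'
done
```

```text
clock: 18.63
eef_pos: [493.5, -196.3, 28.0]
tool_rot: [-3.14, -0.0, 1.193]
force: [-0.5, 0.4, -1.2]
width: 17.7
gripper_force: 16.7
clock: 18.88
eef_pos: [494.3, -196.7, 27.1]
tool_rot: [3.141, 0.0, 1.193]
force: [-0.4, -0.3, -0.5]
width: 17.5
gripper_force: 16.7
clock: 19.13
eef_pos: [494.3, -196.6, 26.1]
tool_rot: [3.141, -0.0, 1.193]
force: [0.0, -0.6, -1.1]
width: 17.6
gripper_force: 16.7
```

```bash
H="python3 -m handwheel"
for i in 1; do
$H '[[[0,0,0],[0,0,0.0005],0.8],[[0,0,0],[0,0,0.0005],0.8],[[0,0,0],[0,0,0],0.8]]'
$H '[[[0,0,0],[0,0,0.0005],0.8],[[0,0,0],[0,0,0.0005],0.8],[[0,0,0],[0,0,0],0.8]]'
$H '[[[0,0,0],[0,0,0.0005],0.8],[[0,0,0],[0,0,0.0003],0.8],[[0,0,0],[0,0,0],0.8]]'
done
```

```text
clock: 19.38
eef_pos: [494.2, -196.6, 25.0]
tool_rot: [-3.142, -0.0, 1.193]
force: [-0.5, 0.4, -1.5]
width: 17.2
gripper_force: 16.7
clock: 19.63
eef_pos: [494.1, -196.6, 23.9]
tool_rot: [-3.141, 0.0, 1.193]
force: [0.2, -1.0, -0.9]
width: 17.3
gripper_force: 16.7
clock: 19.88
eef_pos: [494.2, -196.6, 23.2]
tool_rot: [-3.141, -0.0, 1.193]
force: [0.6, 0.7, -0.4]
width: 17.4
gripper_force: 16.7
```

```bash
H="python3 -m handwheel"
for i in 1; do
$H '[[[0,0,0],[0,0,0.0005],0.8],[[0,0,0],[0,0,0],0.8],[[0,0,0],[0,0,0],0.8]]'
$H '[[[0,0,0],[0,0,0.0005],0.8],[[0,0,0],[0,0,0],0.8],[[0,0,0],[0,0,0],0.8]]'
done
```

```text
clock: 20.13
eef_pos: [494.2, -196.6, 22.7]
tool_rot: [-3.141, 0.0, 1.193]
force: [0.5, 0.4, -1.2]
width: 17.4
gripper_force: 16.7
clock: 20.38
eef_pos: [494.2, -196.6, 22.2]
tool_rot: [-3.141, -0.0, 1.193]
force: [0.2, -0.3, -1.3]
width: 17.3
gripper_force: 16.7
```

```bash
H="python3 -m handwheel"
for i in 1; do
$H '[[[0,0,0],[0,0,0.0007],0.8],[[0,0,0],[0,0,0],0.8],[[0,0,0],[0,0,0],0.8]]'
$H '[[[0,0,0],[0,0,0.0007],0.8],[[0,0,0],[0,0,0],0.8],[[0,0,0],[0,0,0],0.8]]'
done | grep -E "eef|force:"
```

```text
eef_pos: [494.4, -196.7, 22.1]
force: [-1.2, 0.3, 4.9]
gripper_force: 18.5
eef_pos: [494.4, -196.6, 22.0]
force: [-2.2, 0.7, 12.8]
gripper_force: 19.8
```

```bash
H="python3 -m handwheel"
for i in 1; do
$H '[[[0,0,0],[0,0,-0.0011],0.8],[[0,0,0],[0,0,0],0.8],[[0,0,0],[0,0,0],0.8]]'
$H '[[[0,0,0],[0,-0.0008,0],0.78],[[0,0,0],[0,-0.0008,0],0.76],[[0,0,0],[0,-0.0008,0],0.74],[[0,0,0],[0,-0.0008,0],0.72],[[0,0,0],[0,-0.0008,0],0.70]]'
$H '[[[0,0,0],[0,0,0],0.68],[[0,0,0],[0,0,0],0.65],[[0,0,0],[0,0,0],0.6],[[0,0,0],[0,0,0],0.55],[[0,0,0],[0,0,0],0.5]]'
$H '[[[0,0,0],[0,0,0],0.5],[[0,0,0],[0,0,0],0.5],[[0,0,0],[0,0,-0.005],0.5],[[0,0,0],[0,0,-0.01],0.5],[[0,0,0],[0,0,-0.015],0.5]]'
$H '[[[0,0,0],[0,0,-0.02],0.5],[[0,0,0],[0,0,-0.03],0.5],[[0,0,0],[0,0,-0.03],0.5],[[0,0,0],[0,0,-0.03],0.5],[[0,0,0],[0,0,0],0.5]]'
done | grep -E "eef|force:"
python3 - <<'E'
from h import *
import cv2
d=ctrl.get_image("scene");i=d["pixels"][130:390,90:400,::-1];cv2.imwrite("pics/g.png",cv2.resize(np.ascontiguousarray(i),None,fx=2.2,fy=2.2,interpolation=cv2.INTER_CUBIC))
E
```

```text
eef_pos: [494.5, -196.7, 22.1]
force: [0.1, -0.3, 4.2]
gripper_force: 18.1
eef_pos: [490.0, -194.9, 21.7]
force: [-0.2, -0.3, -0.4]
gripper_force: 4.7
eef_pos: [490.5, -195.1, 21.9]
force: [-0.7, -1.0, 0.6]
gripper_force: 0.0
eef_pos: [489.8, -194.9, 52.1]
force: [0.6, -0.8, -0.4]
gripper_force: 0.0
eef_pos: [493.6, -196.8, 168.0]
force: [0.3, -0.5, 0.8]
gripper_force: 0.0
```

View pics/g.png

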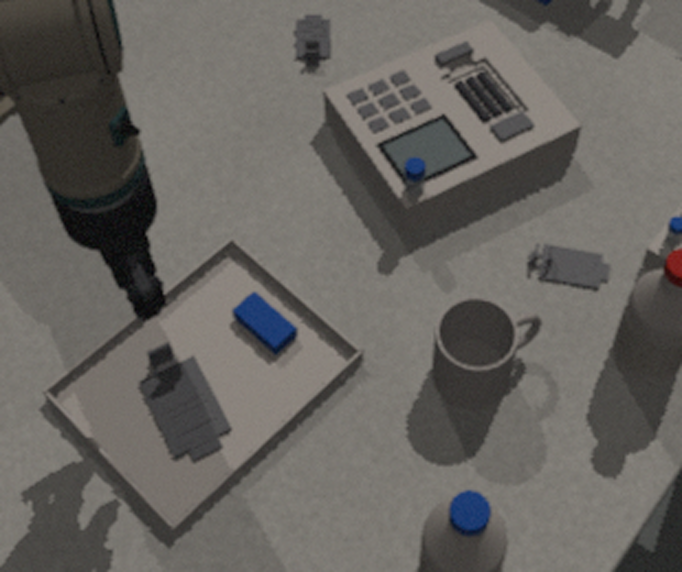

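The panel lies flat in the tray (crop 185,405), clear of the pack (265,322). The vial and mug are standing and the gripper is clear, so I'm handing it in.

```bash
python3 -c "
from cell import ctrl
print(ctrl.finish_job())"
```

```text
the job is handed in; nothing more can be done
None
```

The panel is off the recorder and lies flat, underside down, in the white tray with the gripper clear; the job was handed in after about 22 of the 64 s, and the hand-in returned no verdict.

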